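Fit the slicing plate into the worktop slicer and lock it

ROBOT

A 6-joint arm with a two-finger parallel gripper is mounted at the origin on a cart in front of the work surface, level with it; the furniture and walls round the work are solid. World frame = base frame: x ahead of the robot, y to its left, z up, the work surface at z = 0. Lengths are in mm, angles in rad, forces in N, time in s.
With the tool pointing down it reaches from about 275 to 1000 mm from the base axis. Payload 8.4 kg.
Tool frame: the origin (TCP) lies between the finger pads; the fingertips stand 22 mm ahead of it and the grasp point (between the pads) lies 3 mm ahead of it; z points along the fingers, y is the line along which they close (so a half turn about z gives the same grasp; the last joint's range is limited). The gripper opens to 85 mm and grips with 20 to 120 N. Pads are 22 mm wide; open, the fingers measure 114 mm over their backs; the gripper's body (76 mm by 85 mm) begins 54 mm behind the grasp point. The pads swing forward as they close: fully open they stand 13 mm farther back than shut.
Start: joints at [-1.332, 0.353, 1.633, -0, 1.155, -0.002], TCP at [149.048, -606.97, 217.981] pointing down, gripper open.
Joint ranges: [-2.63, 2.63], [-0.92, 2.1], [0.06, 2.66], [-1.3, 4.44], [0, 2.69], [-3.02, 3.02]. Speed limits (rad/s): [2.22, 2.22, 2.79, 3.14, 3.14, 3.14].

INTERFACE

Orientations are given as [roll, pitch, yaw] about the fixed x, y, z axes, in that order (R = Rz(yaw) Ry(pitch) Rx(roll)).
In Python, from rig import r, grab_frame gives the robot as it stands.
- The arm moves only by the shell command python3 -m inch 'ROWS' [FORCE]. ROWS is JSON, a list of rows, each a list of 7 numbers: the turn, a rotation vector about the tool's x, y, z as a fraction of full scale, then the shift along the tool's x, y, z as a fraction of full scale, then the closure, from 0 (fully open) to 1 (shut). In form: [[rx, ry, rz, dx, dy, dz, fingers], ...]. A call has 1 to 8 rows; each row shifts and turns the commanded pose from where the row before left it, along the tool's axes as they then stand; what a row does not reach is not made up. Full scale, the value 1, is 2.5 cm for a shift and pi rad for a turn. A row lasts 1/12 s, in which the tool goes at most 41.7 mm and 7.16 degrees, less where a joint would pass 70% of its speed; a pose out of reach is approached as far as the arm can. A call with a number of a shift or a turn outside -1 to 1 is refused whole. A call with a gripper value outside its range is refused whole. The fingers move at their own pace and stop on an object; FORCE is the grip in N (left out, the last holds). Time passes only in rows, so rows that do not move let the fingers close. It gives the time, the measured TCP pose, the force, the opening and the grip force at its end, in the units of the state.
- r.sense(): the state, without advancing time (a new reading comes with each control period).
- grab_frame(name): name is "side" or "top" or "wrist"; returns a dict with "pixels" (384x512x3 uint8, red, green, blue), "z_map" (384x512 float32, mm along the optical axis (not along the pixel's ray), 0 where there is no reading), "vertical_fov" (degrees; the focal length in pixels is half the picture's height over the tangent of half this angle, whatever the lens; pixels are square), "cx", "cy" (the principal point, pixels), "dist" ([k1, k2, p1, p2, k3] as OpenCV has them; the pictures are not rectified), "cam_to_world" (4x4, takes a point from camera to world coordinates). Camera axes: x right, y down, z forward; pixel columns grow to the right and rows downward; lengths in mm; the calibration is good to about 2 mm. A picture is of the moment at which its call begins.
- r.sign_off(): hands the job in; it is judged then, once.
The state is a dict: "clock": time; "qpos": joint angles; "qvel": joint speeds; "joint_efforts": joint torques, N m; "eef_pos": TCP position; "tcp_rot": TCP orientation; "contact_force": force on the tool from outside, world axes, zero at the start; "wrist_torque": the same for the moment, N m; "opening": opening from 0.0 (shut) to 1.0 (fully open); "grasp_force": force on a finger pad.
Only numpy, scipy, OpenCV 4.12 (cv2) and the standard library are available. Lean on these libraries where they do the work, as an engineer would, in place of code of your own. Each camera call takes 0.05 s, during which the arm holds its last target. There are 200 camera calls.

TASK

Get the slicer ready for the tomato: swing its wire catch up out of the way, slide the slicing plate (the one with the single long straight blade, not the grating plate with the rows of holes) nose first into the slot in the slicer's side until it is fully home, then swing the catch back down all the way so that it locks behind the plate's upright grip. Leave the grating plate, the tomato, the lemon and the spice jar where they are.

Things in the scene. Friction and masses are not known exactly. Their poses are not given: they have to be found in the camera images.
- slicer: Slicer, fixed: grey tray, white deck 240 mm long (x), 116 wide (y), 97 high; loop handle to x=-163. Origin on the worktop under its middle, z up. Its plate slot is in the +y side; plates slide in along -y at x=0, resting on the bay floor z=82. Home (nose at the stop): the plate's grip centre is at x=0, y=100, z=106 mm in this frame, axes parallel to the slicer's.
- slot_mouth (a point): Middle of the slot opening in the slicer's +y face: 58 mm in +y and 86 mm above the slicer's origin; axes as the slicer. The slot is 87 mm wide and 8.5 mm high (z 82 to 90.5); flared lips reach 11 mm out from the face and widen its mouth to about 98 x 17 mm. The bridge and rails over it are 97 mm high, the catch's two pivot lugs (x = -54, +54) 112 mm.
- catch (a joint): Angle of the wire catch, rad: 0 down, level, locked; 1.57 upright; 2.5 its stop, laid back over the deck. Swings with light friction (0.03 N m) and stays where left. Starts at 0 to 0.25. Down, it bars the way of a plate's grip, or locks in a plate that is home. Lay it back to 2 or more to leave the gripper room.
- catch_tab (a point): Black thumb tab on the cross bar of the catch (8 mm wire, 65 mm from the hinge). Tab: 36 mm along the hinge (x), 42 radial (y), 9 thick (z). This point is 95 mm from the hinge, 13 inside its outer end. From above it can be pinched by its ends, closing along the slicer's x, and carried round the hinge, turning between the fingers. 25 mm or more is free beside both ends, also with a plate home.
- catch_hinge (a point): Middle of the catch's hinge axis, which runs along the slicer's x, at y=50, z=104 mm in the slicer's frame; axes as the slicer. At angle q the tab point lies 95 cos(q) mm in +y and 95 sin(q) mm in z from here.
- slicing_plate_grip (a point): SLICING PLATE, the one to fit: grey, one long straight steel blade and a gap across its face; 120 g. This point: centre of its upright grip, 50 mm wide (x), 10 thick (y), 24 above the underside; the grip's top is 40 above the underside. Pinch it across y. The plate lies flat, z up; its axes are the slicer's when fitted: -y points to the nose, which goes in first.
- slicing_plate_mid (a point): Middle of the slicing plate's underside, 101 mm from the grip centre along -y. Frame 84 mm wide (x), 6 thick, from y=-52 (nose, corners cut off) to +52; a neck 50 wide, 6 thick goes on to y=+110 and carries the grip at y 96 to 106, so 44 mm of neck is free on the grip's inner side.
- grating_plate_grip (a point): GRATING PLATE, to be left alone: same plate, size and grip, but its face is a steel sheet with five rows of small dark holes with raised teeth. Point and axes as on the slicing plate's grip.
- tomato: Tomato, 68 mm wide, 71 high, on the worktop; leave it. Origin at its underside.
- lemon: Lemon, 78 x 55 x 56 mm, between the slicer and the fruit basket; leave it. Origin at its underside.
- spice_jar: Spice jar, 46 mm across, 106 high, on the worktop right of the slicer; leave it. Origin at its underside.

How it is judged (in metres and radians):
On the way, in this order (a step that is already met when the one before it is completed fails the run):
1. the catch has been swung up out of the way (value of joint catch above 1.2 rad), for 0.1 s.
2. the slicing plate is home in the slot (y of slicing_plate_grip in the frame of slicer between 0.094 and 0.107 m and x of slicing_plate_grip in the frame of slicer between -0.005 and 0.005 m and z of slicing_plate_grip in the frame of slicer between 0.101 and 0.111 m and angle between slicing_plate_grip's own z axis and vertical below 0.06 rad), for 0.2 s.
At the end, for the whole second after the job is handed in: The slicing plate lies level in the slicer's bay (tilt under 0.06 rad, height within 5 mm, sideways within 5 mm), home to within 7 mm of the stop, and the catch is down behind its grip (angle under 0.1 rad) (all of step 2 and value of joint catch below 0.1 rad); the robot touches nothing.
It fails at once if the grating plate is moved by more than 30 mm (distance of grating_plate_grip from where it was at the start of the episode above 0.03 m).
It fails at once if the tomato is moved by more than 40 mm (distance of tomato from where it was at the start of the episode above 0.04 m).
It fails at once if the lemon is moved by more than 40 mm (distance of lemon from where it was at the start of the episode above 0.04 m).
It fails at once if the spice jar is moved by more than 40 mm (distance of spice_jar from where it was at the start of the episode above 0.04 m).
It also fails if it takes over 72 s, if anything falls off the work surface, if the arm or the gripper's body presses on something with over 40 N, if the wrist force passes 120 N, or if a joint passes its speed limit or range.

## Working session

There is one attempt and no reset: what is moved stays moved. The work goes in short steps, Python scripts to look and compute and a shell command to move; the robot and the scene stay as the last step left them, time stands still between calls to the robot, and variables do not carry over. Pictures are saved under pics/ and viewed, at most 13 in all, crops included, and the job is handed in when it is done.

```bash
ls; mkdir -p pics; cat > h.py <<'E'
import numpy as np, cv2
from rig import r, grab_frame
def get(name, save=None):
    f=grab_frame(name); im=np.array(f["pixels"])
    if save: cv2.imwrite(f"pics/{save}.png", im[:,:,::-1])
    np.savez(f"pics/{save or name}.npz", **{k:np.array(v) for k,v in f.items()})
    return f
def K(f):
    fl=192/np.tan(np.radians(float(f["vertical_fov"]))/2)
    return np.array([[fl,0,float(f["cx"])],[0,fl,float(f["cy"])],[0,0,1.]])
def cloud(f):
    "world xyz per pixel from depth (nan where none)"
    h,w=f["z_map"].shape
    uv=np.stack(np.meshgrid(np.arange(w),np.arange(h)),-1).reshape(-1,1,2).astype(np.float64)
    n=cv2.undistortPoints(uv,K(f),np.array(f["dist"],float)).reshape(h,w,2)
    z=np.array(f["z_map"],float); z[z==0]=np.nan
    P=np.dstack([n[...,0]*z,n[...,1]*z,z]); T=np.array(f["cam_to_world"])
    return P@T[:3,:3].T+T[:3,3]
def ray(f,u,v,zp):
    "pixel to plane z=zp"
    n=cv2.undistortPoints(np.array([[[u,v]]],float),K(f),np.array(f["dist"],float))[0,0]
    T=np.array(f["cam_to_world"]); d=T[:3,:3]@[n[0],n[1],1]; o=T[:3,3]
    return o+d*(zp-o[2])/d[2]
def load(n): 
    return dict(np.load(f"pics/{n}.npz"))
E
python3 - <<'E'
from h import *
a=get("top","top0");b=get("side","side0")
s=r.sense();print(s)
for f in(a,b):print(np.round(f["cam_to_world"],2),f["vertical_fov"],f["cx"],f["cy"],f["dist"], (np.array(f["z_map"])==0).mean())
im=np.vstack([cv2.imread("pics/top0.png")]);
E
```

```text
pics
{'clock': 0.1, 'qpos': array([-1.33241619e+00,  3.53556579e-01,  1.63403255e+00,  1.71002000e-05,
        1.15518414e+00, -2.38397193e-03]), 'qvel': array([ 0.00090788, -0.0026603 , -0.00181668, -0.00109126, -0.00080206,
        0.00043539]), 'joint_efforts': array([ 1.55771526e-03, -6.06356263e+01, -3.42819750e+01,  1.69158801e-05,
        3.93062801e-03, -1.50933209e-05]), 'eef_pos': array([ 148.94392893, -606.56064194,  217.36233751]), 'tcp_rot': array([-3.14041208e+00, -1.84507783e-05,  2.40757184e-01]), 'contact_force': array([-0.450017  ,  1.03126379,  0.15076969]), 'wrist_torque': array([0.06302842, 0.04057594, 0.03438244]), 'grasp_force': 0.0, 'opening': 0.9975318537056684}
[[-2.10000e-01 -8.00000e-01  5.60000e-01 -4.48350e+02]
 [-9.80000e-01  1.70000e-01 -1.20000e-01  2.20370e+02]
 [ 1.00000e-02 -5.70000e-01 -8.20000e-01  1.45518e+03]
 [ 0.00000e+00  0.00000e+00  0.00000e+00  1.00000e+00]] 45.2149494060514 259.19031027773116 187.67103568147252 [-0.08109565  0.          0.          0.          0.        ] 0.004175821940104167
[[-1.00000e+00  6.00000e-02 -7.00000e-02  5.77530e+02]
 [ 9.00000e-02  4.90000e-01 -8.70000e-01  1.00414e+03]
 [-2.00000e-02 -8.70000e-01 -4.90000e-01  6.53450e+02]
 [ 0.00000e+00  0.00000e+00  0.00000e+00  1.00000e+00]] 55.20348835055264 254.5945654794882 195.29123233757514 [0.03209304 0.         0.         0.         0.        ] 0.004374186197916667
```

View pics/top0.png

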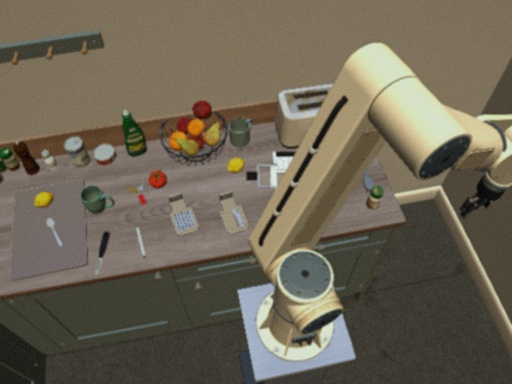

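View pics/side0.png

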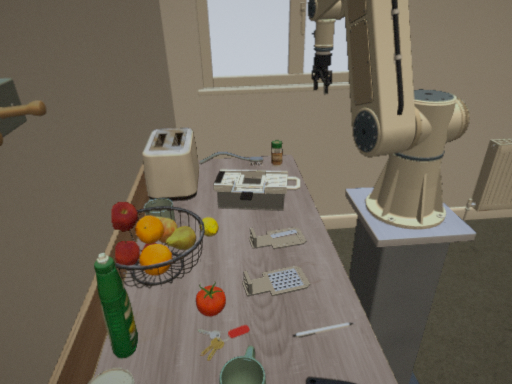

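Top view: the slicing plate is at (233,213) with its grip at (227,197), and the grating plate is at (182,215). The slicer is at about (285,165), partly hidden by the arm. Side view: slicer at (252,188), with its handle towards the robot and the black tab at (246,197) facing +y. The slicing plate's grip is at (254,240). Next I'll get coarse positions from depth.

```bash
python3 - <<'E'
from h import *
f=load("side0");P=cloud(f);im=f["pixels"].astype(int)
def rep(n,box,zr,extra=None):
    u0,u1,v0,v1=box;Q=P[v0:v1,u0:u1].reshape(-1,3);C=im[v0:v1,u0:u1].reshape(-1,3)
    m=(Q[:,2]>zr[0])&(Q[:,2]<zr[1])
    if extra is not None:m&=extra(C)
    q=Q[m].astype(np.float32);print(n,len(q),q.mean(0).round(1),q.min(0).round(),q.max(0).round(),cv2.minAreaRect(q[:,:2]))
rep("worktop",(300,340,250,300),(-30,30))
rep("deck",(205,305,160,212),(88,104))
rep("slicer>60",(205,305,160,212),(60,130))
rep("tab",(230,262,185,210),(60,140),lambda C:C.max(1)<50)
rep("plateS grip",(244,275,225,252),(20,50))
rep("plateS",(244,310,225,252),(5,50))
rep("plateG",(240,315,262,298),(5,50))
rep("jar",(268,286,138,168),(30,130))
rep("tom",(195,228,282,318),(15,90))
rep("lemon",(200,222,214,238),(10,90))
cv2.imwrite("pics/crop1.png",cv2.resize(cv2.imread("pics/side0.png")[130:300,190:340],None,fx=5,fy=3.5*1.0,interpolation=cv2.INTER_CUBIC))
E
```

```text
Traceback (most recent call last):
cv2.error: OpenCV(4.12.0) /io/opencv/modules/imgproc/src/convhull.cpp:143: error: (-215:Assertion failed) total >= 0 && (depth == CV_32F || depth == CV_32S) in function 'convexHull'
```

```bash
python3 - <<'E'
from h import *
f=load("side0");P=cloud(f);im=f["pixels"].astype(int)
def rep(n,box,zr,extra=None):
    u0,u1,v0,v1=box;Q=P[v0:v1,u0:u1].reshape(-1,3);C=im[v0:v1,u0:u1].reshape(-1,3)
    m=(Q[:,2]>zr[0])&(Q[:,2]<zr[1])
    if extra is not None:m&=extra(C)
    q=np.ascontiguousarray(Q[m],dtype=np.float32)
    if len(q)<4: print(n,len(q));return
    print(n,len(q),q.mean(0).round(1),q.min(0).round(),q.max(0).round(),np.round(np.hstack(cv2.minAreaRect(np.ascontiguousarray(q[:,:2]))),1))
rep("worktop",(310,320,280,300),(-30,30))
rep("deck",(205,305,160,212),(88,104))
rep("slicer>60",(205,305,160,212),(60,130))
rep("tab",(230,262,185,210),(60,140),lambda C:C.max(1)<50)
rep("plateS grip",(244,275,225,252),(20,50))
rep("plateS",(244,310,225,252),(4,50))
rep("plateG",(240,315,262,298),(4,50))
rep("jar",(268,286,138,168),(30,130))
rep("tom",(195,228,282,318),(15,90))
rep("lemon",(200,222,214,238),(10,90))
cv2.imwrite("pics/crop1.png",cv2.resize(cv2.imread("pics/side0.png")[130:280,190:340],None,fx=4,fy=4,interpolation=cv2.INTER_CUBIC))
E
```

```text
worktop 199 [ 3.805e+02  3.428e+02 -1.000e-01] [361. 307.  -3.] [399. 376.   3.] [380.6 341.9  72.9  22.7  76. ]
deck 603 [511.8 -85.6  93.6] [ 371. -175.   88.] [626.  57. 104.] [508.4 -51.5 218.5 240.3  78.9]
slicer>60 1816 [492.6 -78.   87. ] [ 335. -175.   60.] [626.  57. 110.] [488.3 -46.2 221.2 281.9  78.9]
tab 84 [525.6  43.5 106.5] [506.  19. 102.] [544.  57. 110.] [525.   40.1  37.8  34.7  78.9]
plateS grip 68 [515.4 145.2  34.1] [508. 116.  21.] [523. 163.  42.] [515.7 140.5  11.4  47.4   7.9]
plateS 549 [450.3 131.7   9.3] [362.  77.   4.] [525. 175.  42.] [443.3 129.7 160.9  86.3   8.6]
plateG 1149 [474.2 312.3   8.6] [391. 257.   4.] [555. 354.  42.] [474.2 309.7 161.1  85.8  11.8]
jar 227 [ 372.4 -377.9   72. ] [ 346. -412.   30.] [ 393. -363.  106.] [ 369.4 -388.7   48.4   47.3   14.4]
tom 737 [632.6 394.9  45.1] [600. 352.  15.] [666. 417.  71.] [632.8 384.   67.1  62.4  16.7]
lemon 240 [638.5  95.1  40.3] [615.  58.  13.] [666. 174.  88.] [644.  116.8 116.7  49.9  83.4]
```

View pics/crop1.png

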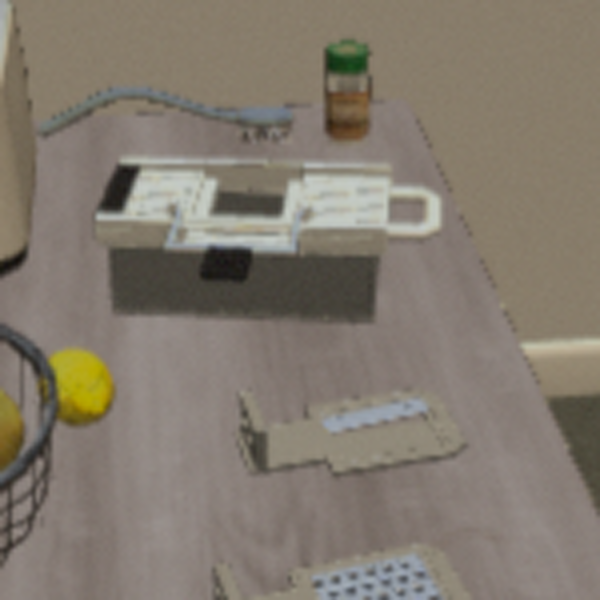

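The plates, the slicer (yaw about -11°, origin about (499,-100)) and the tab all match the given sizes. I'll move above the tab and look with the wrist camera.

```bash
python3 -m inch '[[0,0,0,1,-1,0,0],[0,0,0,1,-1,0,0],[0,0,0,1,-1,0,0],[0,0,0,1,-1,0,0],[0,0,0,1,-1,0,0],[0,0,0,1,-1,0,0],[0,0,0,1,-1,0,0],[0,0,0,1,-1,0,0]]' 20
python3 -m inch '[[0,0,0,1,-1,0,0],[0,0,0,1,-1,0,0],[0,0,0,1,-1,0,0],[0,0,0,1,-1,0,0],[0,0,0,1,-1,0,0],[0,0,0,1,-1,0,0],[0,0,0,1,-1,0,0],[0,0,0,1,-1,0,0]]'
python3 -m inch '[[0,0,0,1,-1,-1,0],[0,0,0,1,-1,-1,0],[0,0,0,1,-1,-1,0],[0,0,0,1,-1,-1,0],[0,0,-0.039,0,0,0,0],[0,0,-0.039,0,0,0,0],[0,0,-0.039,0,0,0,0],[0,0,-0.039,0,0,0,0]]'
python3 -m inch '[[0,0,-0.039,0,0,0,0],[0,0,-0.039,0,0,0,0],[0,0,-0.039,0,0,0,0],[0,0,-0.039,0,0,0,0],[0,0,-0.039,0,0,0,0],[0,0,0,0,0,0,0],[0,0,0,0,0,0,0],[0,0,0,0,0,0,0]]'
python3 - <<'E'
from h import *
get("wrist","w1")
s=r.sense();print(s["eef_pos"],s["tcp_rot"],s["qpos"])
E
```

```text
clock: 0.77
eef_pos: [295.9, -363.3, 217.8]
tcp_rot: [-3.141, 0.0, 0.24]
contact_force: [0.5, -0.1, 0.1]
opening: 0.995
grasp_force: 0.0
clock: 1.43
eef_pos: [442.5, -121.4, 217.9]
tcp_rot: [3.142, 0.0, 0.241]
contact_force: [0.8, -0.3, -0.5]
opening: 1.004
grasp_force: 0.0
clock: 2.1
eef_pos: [512.5, -6.3, 314.0]
tcp_rot: [-3.141, 0.0, 0.738]
contact_force: [-1.0, 0.7, -0.5]
opening: 1.001
grasp_force: 0.0
clock: 2.77
eef_pos: [512.5, -6.7, 314.0]
tcp_rot: [-3.141, 0.0, 1.339]
contact_force: [0.6, 0.0, 0.1]
opening: 1.001
grasp_force: 0.0
[512.51780416  -6.74308255 314.06534347] [-3.14132031e+00  7.69628373e-05  1.34009823e+00] [-1.60705559e-02  9.24390216e-02  1.75136108e+00 -1.78517741e-05
  1.29807504e+00  2.14632362e-01]
```

View pics/w1.png

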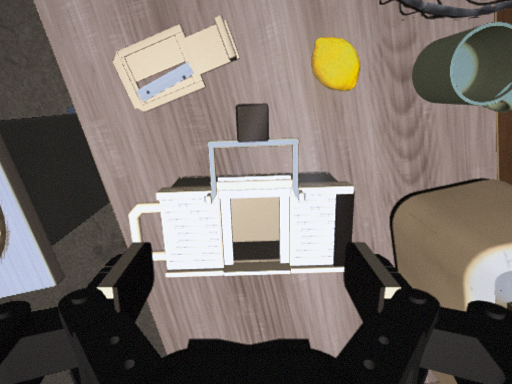

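The wrist view shows the slicer squarely: deck rows 185–275, catch wire at (210–298,143), tab at (252,122). The slicing plate is at upper left, with its grip at (228,40). I'll measure these from the depth cloud.

```bash
python3 - <<'E'
from h import *
f=load("w1");P=cloud(f);im=f["pixels"].astype(int)
def rep(n,box,zr,extra=None,inv=None):
    u0,u1,v0,v1=box;Q=P[v0:v1,u0:u1].reshape(-1,3);C=im[v0:v1,u0:u1].reshape(-1,3)
    m=(Q[:,2]>zr[0])&(Q[:,2]<zr[1])
    if extra is not None:m&=extra(C)
    q=np.ascontiguousarray(Q[m],dtype=np.float32)
    lo,hi=np.percentile(q,[2,98],axis=0)
    print(n,len(q),q.mean(0).round(1),lo.round(1),hi.round(1),np.round(np.hstack(cv2.minAreaRect(np.ascontiguousarray(q[:,:2]))),1)); return q
q=rep("deck",(155,358,170,280),(92,101),lambda C:C.min(1)>0)
t=rep("tab",(230,275,100,145),(60,150),lambda C:C.max(1)<75)
rep("wire",(205,305,135,150),(60,150))
rep("grip",(190,245,10,70),(25,50))
rep("plate",(105,245,10,115),(3,50))
# slicer estimate
for rectyaw in (-11.1,):
    c,s=np.cos(np.radians(rectyaw)),np.sin(np.radians(rectyaw)); R=np.array([[c,s],[-s,c]])
    for n,x in(("deck",q),("tab",t)):
        y=x[:,:2]@R.T; print(n,np.percentile(y,[0.5,50,99.5],axis=0).round(1).tolist())
    print("tab z vs y", np.polyfit((t[:,:2]@R.T)[:,1],t[:,2],1))
    # back edge / front-edge line fit of deck columns
    y=q[:,:2]@R.T
    b=np.round(y[:,0]/6).astype(int); k=[i for i in np.unique(b) if (b==i).sum()>15]
    print("back edge slope",np.polyfit([i*6 for i in k],[y[b==i,1].min() for i in k],1))
E
```

```text
deck 4336 [530.2 -88.8  96.2] [ 392.2 -171.1   92.7] [622.8 -26.   99.2] [502.7 -95.6 127.9 240.6  79. ]
tab 362 [525.9  33.8 108.5] [508.   13.6 106. ] [545.5  55.4 110.7] [527.2  34.6  39.7  35.3  79.1]
wire 827 [523.8  13.3 107.8] [475.1  -2.  105. ] [570.4  24.  110.1] [523.2  13.5  16.4 101.9  76.9]
grip 409 [517.6 136.2  39.3] [510.5 112.4  32.9] [524.6 159.4  41.6] [517.5 136.4  11.7  49.3   8. ]
plate 6584 [441.  126.9   8. ] [368.9  83.4   3.8] [522.5 163.9  40.4] [445.  129.2 125.4 170.4  78.8]
deck [[393.2, -59.8], [540.3, 45.8], [631.0, 66.5]]
tab [[493.1, 115.7], [504.6, 132.7], [528.2, 155.3]]
tab z vs y [-1.03199154e-02  1.09842770e+02]
back edge slope [ 2.27980481e-02 -7.01136876e+01]
```

```bash
python3 -m inch '[[0,0,-0.012,0,0,0,0.38],[0,0,0,1,0.28,0,0.38],[0,0,0,1,0,0,0.38],[0,0,0,0.03,0,1,0.38],[0,0,0,0,0,1,0.38],[0,0,0,0,0,1,0.38],[0,0,0,0,0,1,0.38],[0,0,0,0,0,1,0.38]]' 20
python3 -m inch '[[0,0,0,0,0,1,0.38],[0,0,0,0,0,0.5,0.38],[0,0,0,0,0,0,0.38],[0,0,0,0,0,0,0.38]]'
python3 - <<'E'
from h import *
get("wrist","w2")
E
```

```text
clock: 3.48
eef_pos: [529.0, 41.9, 188.2]
tcp_rot: [3.141, -0.0, 1.379]
contact_force: [0.2, -0.5, -0.5]
opening: 0.623
grasp_force: 0.0
clock: 3.82
eef_pos: [528.8, 41.8, 151.4]
tcp_rot: [-3.14, 0.0, 1.38]
contact_force: [1.0, 0.1, -0.7]
opening: 0.622
grasp_force: 0.0
```

View pics/w2.png

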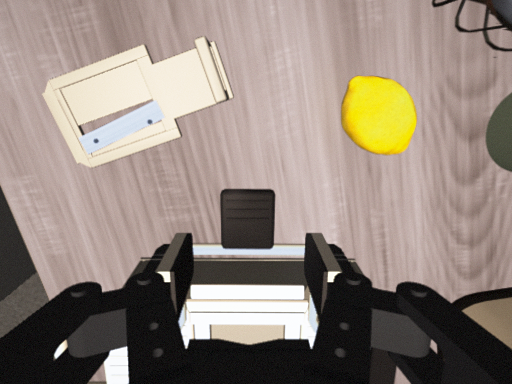

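The tab is centred between the fingers: tab at u=248, fingers at 178 and 318. I'll descend, grip, check, and swing it up.

```bash
python3 -m inch '[[0,0,0,0,0,0.8,0.38],[0,0,0,0,0,0.8,0.38],[0,0,0,0,0,0,0.6],[0,0,0,0,0,0,0.8],[0,0,0,0,0,0,0.8],[0,0,0,0,0,0,0.8],[0,0,0,0,0,0,0.8]]' 20
python3 -m inch '[[0,0,0,-0.06,0,-0.47,0.8],[0,0,0,-0.06,0,-0.47,0.8],[0,0,0,-0.17,0,-0.44,0.8],[0,0,0,-0.17,0,-0.44,0.8],[0,0,0,0,0,0,0.8]]'
```

```text
clock: 4.45
eef_pos: [530.0, 41.9, 113.0]
tcp_rot: [3.14, -0.001, 1.381]
contact_force: [0.0, 0.2, -0.1]
opening: 0.196
grasp_force: 0.0
clock: 4.87
eef_pos: [528.4, 29.8, 160.4]
tcp_rot: [3.137, -0.001, 1.381]
contact_force: [0.3, 0.1, 0.6]
opening: 0.199
grasp_force: 0.0
```

```bash
python3 - <<'E'
from h import *
f=load("w2");P=cloud(f);im=f["pixels"].astype(int)
def rep(n,box,zr):
    u0,u1,v0,v1=box;Q=P[v0:v1,u0:u1].reshape(-1,3)
    m=(Q[:,2]>zr[0])&(Q[:,2]<zr[1]);q=np.ascontiguousarray(Q[m],dtype=np.float32)
    print(n,len(q),q.mean(0).round(1),np.round(np.hstack(cv2.minAreaRect(np.ascontiguousarray(q[:,:2]))),1))
rep("grip",(160,240,30,115),(36,46));rep("grip",(160,240,30,115),(25,50));rep("plate",(35,240,30,170),(3,50));rep("frame",(35,150,40,170),(3,15))
rep("top",(230,260,40,100),(-9,9))
E
```

```text
grip 864 [517.8 137.3  39.9] [517.7 136.7  10.1  49.2   8. ]
grip 992 [518.1 137.2  39. ] [517.7 136.7  11.9  49.2   8.1]
plate 14264 [441.7 127.4   8.3] [446.1 126.4 162.6  84.5   7.9]
frame 8834 [412.5 126.8   5.8] [417.2 122.4 104.2  84.5   7.9]
top 1794 [5.439e+02 1.346e+02 3.000e-01] [543.8 134.3  49.6  26.7  79.1]
```

The fingers closed to 17 mm without force, so the grip missed. I'll look.

```bash
python3 - <<'E'
from h import *
a=get("wrist","w3");b=get("side","s3")
x=cv2.imread("pics/w3.png");y=cv2.resize(cv2.imread("pics/s3.png")[120:270,200:330],(0,0),fx=2.2,fy=2.2)
c=np.zeros((384,512+y.shape[1],3),np.uint8);c[:,:512]=x;c[:y.shape[0],512:]=y
cv2.imwrite("pics/c3.png",c)
f=load("w2");T=f["cam_to_world"];print(T.round(3)); 
# project TCP of w2 pose grasp points
P=cloud(f);print(P[200:245:8,248].round(1))
E
```

```text
[[ 9.82000e-01 -1.82000e-01 -5.50000e-02  5.43804e+02]
 [-1.90000e-01 -9.43000e-01 -2.73000e-01  1.12104e+02]
 [-2.00000e-03  2.78000e-01 -9.60000e-01  3.07589e+02]
 [ 0.00000e+00  0.00000e+00  0.00000e+00  1.00000e+00]]
[[530.8  48.6 109.1]
 [529.7  42.8 108.1]
 [528.6  37.5 108.6]
 [527.5  31.7 108. ]
 [526.6  26.8 109.7]
 [525.2  19.9 107.1]]
```

View pics/c3.png

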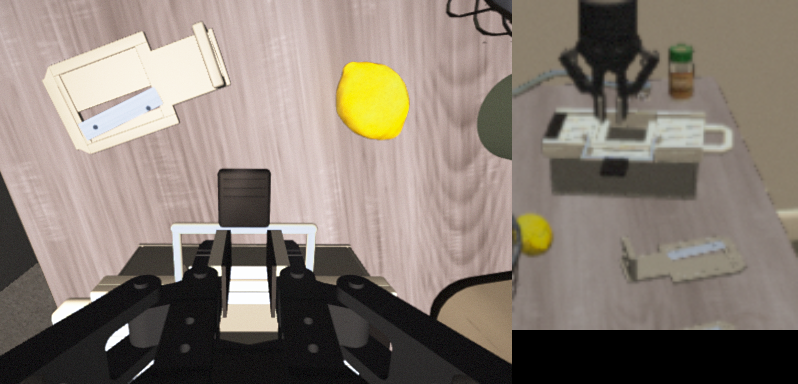

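```bash
python3 - <<'E'
from h import *
f=load("s3");P=cloud(f);im=f["pixels"].astype(int)
for v in range(150,180,3): print(v,[(P[v,u].round(0).tolist(),int(im[v,u].max())) for u in (240,241,250,251)])
f=load("w3");P=cloud(f)
print("tips",P[232:330:12,219].round(0).tolist());print(P[170:230:8,244].round(0).tolist())
s=r.sense();print(s["eef_pos"],s["tcp_rot"])
E
```

```text
150 [([538.0, 45.0, 257.0], 23), ([535.0, 42.0, 255.0], 26), ([510.0, 54.0, 259.0], 23), ([507.0, 42.0, 254.0], 24)]
153 [([538.0, 45.0, 247.0], 20), ([535.0, 41.0, 245.0], 33), ([510.0, 49.0, 247.0], 30), ([506.0, 35.0, 241.0], 60)]
156 [([539.0, 46.0, 239.0], 21), ([535.0, 24.0, 229.0], 54), ([510.0, 48.0, 238.0], 31), ([507.0, 43.0, 236.0], 33)]
159 [([539.0, 43.0, 228.0], 36), ([535.0, 22.0, 219.0], 62), ([510.0, 43.0, 227.0], 25), ([508.0, 47.0, 228.0], 25)]
162 [([539.0, 38.0, 217.0], 32), ([535.0, 25.0, 211.0], 63), ([510.0, 43.0, 217.0], 23), ([508.0, 48.0, 219.0], 26)]
165 [([539.0, 43.0, 209.0], 101), ([537.0, 43.0, 209.0], 58), ([511.0, 42.0, 207.0], 45), ([508.0, 47.0, 209.0], 33)]
168 [([540.0, 40.0, 199.0], 92), ([537.0, 38.0, 198.0], 52), ([511.0, 38.0, 196.0], 43), ([508.0, 41.0, 197.0], 34)]
171 [([540.0, 38.0, 188.0], 93), ([537.0, 44.0, 191.0], 50), ([511.0, 40.0, 187.0], 48), ([508.0, 41.0, 188.0], 42)]
174 [([540.0, 37.0, 178.0], 100), ([538.0, 40.0, 179.0], 68), ([511.0, 41.0, 178.0], 87), ([509.0, 44.0, 179.0], 94)]
177 [([534.0, -136.0, 82.0], 189), ([531.0, -138.0, 80.0], 197), ([498.0, -159.0, 67.0], 124), ([495.0, -152.0, 71.0], 124)]
tips [[519.0, 44.0, 181.0], [520.0, 44.0, 193.0], [521.0, 44.0, 205.0], [521.0, 43.0, 211.0], [521.0, 40.0, 215.0], [521.0, 38.0, 220.0], [520.0, 34.0, 220.0], [519.0, 30.0, 221.0], [518.0, 25.0, 221.0]]
[[531.0, 54.0, 106.0], [530.0, 49.0, 108.0], [529.0, 43.0, 107.0], [528.0, 38.0, 108.0], [527.0, 33.0, 109.0], [526.0, 27.0, 109.0], [525.0, 22.0, 110.0], [524.0, 15.0, 108.0]]
[527.33613208  30.21659592 158.1306315 ] [ 3.13987523e+00 -4.66895370e-04  1.38059169e+00]
```

```bash
python3 - <<'E'
from h import *
for n,tcp in(("side0",(149,-607,217.4)),("w1",(512.5,-6.7,314)),("w2",(528.8,41.8,151.4)),("s3",(527.3,30.2,158.1)),("w3",(527.3,30.2,158.1))):
    f=load(n);P=cloud(f);d=np.hypot(P[...,0]-tcp[0],P[...,1]-tcp[1])
    m=(d<70)&(P[...,2]>tcp[2]-45)&(f["pixels"].max(2)<80);q=P[m]
    print(n,len(q),(np.percentile(q[:,2],[0,1,5])-tcp[2]).round(1) if len(q) else "", np.round(f["cam_to_world"][:3,3],0))
s=r.sense();q=s["qpos"];print(q)
E
```

```text
side0 738 [27.2 31.7 49.5] [ 578. 1004.  653.]
w1 37057 [26.2 32.6 43.4] [530.  63. 470.]
w2 41990 [-45.  -43.4 -42.2] [544. 112. 308.]
s3 2008 [17.  32.6 61.9] [ 578. 1004.  653.]
w3 40462 [14.9 30.4 59.3] [542. 100. 317.]
[5.43730009e-02 2.71627071e-01 1.89851864e+00 4.50233191e-05
 9.69667565e-01 2.44552606e-01]
```

Both cameras agree that the fingertips are about 38 mm higher than the reported TCP implies: tips at TCP+16 instead of TCP-22. I'll correct for this, so the grasp point is TCP z+35, and go back down carefully.

```bash
python3 -m inch '[[0,0,0,0.46,0,0,0.38],[0,0,0,0,0,0.8,0.38],[0,0,0,0,0,0.8,0.38],[0,0,0,0,0,0,0.38],[0,0,0,0,0,0.6,0.38],[0,0,0,0,0,0.6,0.38],[0,0,0,0,0,0.6,0.38],[0,0,0,0,0,0,0.38]]' 20
python3 -m inch '[[0,0,0,0,0,0,0.6],[0,0,0,0,0,0,0.7],[0,0,0,0,0,0,0.8],[0,0,0,0,0,0,0.8],[0,0,0,0,0,0,0.8]]'
python3 - <<'E'
from h import *
f=get("wrist","w4");P=cloud(f);s=r.sense();print(s["eef_pos"],s["opening"],s["grasp_force"])
d=np.hypot(P[...,0]-529,P[...,1]-42);q=P[(d<45)&(P[...,2]>60)&(f["pixels"].max(2)<80)];print(np.percentile(q[:,2],[0,1,5]))
E
```

```text
clock: 5.63
eef_pos: [527.3, 42.2, 70.1]
tcp_rot: [-3.137, 0.001, 1.381]
contact_force: [-0.4, -0.5, 0.1]
opening: 0.619
grasp_force: 0.0
clock: 6.05
eef_pos: [528.0, 42.4, 73.0]
tcp_rot: [-3.14, -0.0, 1.381]
contact_force: [-4.6, 2.4, -0.3]
opening: 0.411
grasp_force: 23.8
[527.97821308  42.36043217  72.96305083] 0.4131520221735294 23.756024837493896
[ 87.4951774  102.57239486 107.95444699]
```

View pics/w4.png

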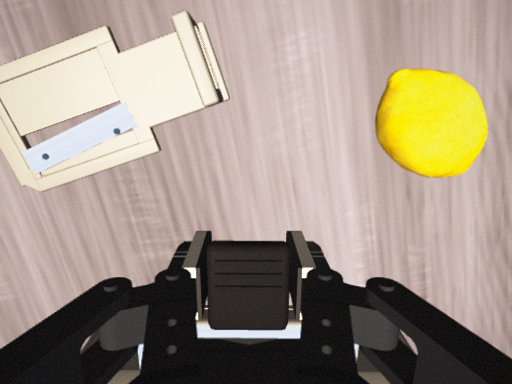

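The tab is gripped: opening 35 mm, 24 N, with the tab between the pads at (248,285). Swinging it up.

```bash
python3 -m inch '[[0,0,0,-0.06,0,-0.47,0.8],[0,0,0,-0.06,0,-0.47,0.8],[0,0,0,-0.17,0,-0.44,0.8],[0,0,0,-0.17,0,-0.44,0.8],[0,0,0,-0.28,0,-0.39,0.8],[0,0,0,-0.28,0,-0.39,0.8],[0,0,0,-0.37,0,-0.3,0.8],[0,0,0,-0.37,0,-0.3,0.8]]'
python3 -m inch '[[0,0,0,-0.43,0,-0.2,0.8],[0,0,0,-0.43,0,-0.2,0.8],[0,0,0,-0.47,0,-0.09,0.8],[0,0,0,-0.47,0,-0.09,0.8],[0,0,0,-0.47,0,0.03,0.8],[0,0,0,-0.47,0,0.03,0.8],[0,0,0,-0.45,0,0.14,0.8],[0,0,0,-0.45,0,0.14,0.8]]'
python3 -m inch '[[0,0,0,-0.4,0,0.25,0.8],[0,0,0,-0.4,0,0.25,0.8],[0,0,0,0,0,0,0.8],[0,0,0,0,0,0,0.8]]'
```

```text
clock: 6.77
eef_pos: [519.2, -1.5, 153.6]
tcp_rot: [-3.14, -0.0, 1.381]
contact_force: [-5.9, 0.9, -6.4]
opening: 0.413
grasp_force: 23.8
clock: 7.43
eef_pos: [501.7, -90.8, 159.8]
tcp_rot: [-3.139, -0.001, 1.381]
contact_force: [-8.6, 4.9, -0.1]
opening: 0.415
grasp_force: 27.2
clock: 7.77
eef_pos: [497.6, -111.3, 146.9]
tcp_rot: [-3.138, 0.001, 1.381]
contact_force: [-10.9, -0.5, 5.9]
opening: 0.411
grasp_force: 27.9
```

```bash
python3 -m inch '[[0,0,0,0,0,0,0.38],[0,0,0,0,0,0,0.38],[0,0,0,0,0,0,0.38],[0,0,0,0,0,-0.8,0.38],[0,0,0,0,0,-1,0.38],[0,0,0,0,0,-1,0.38],[0,0,0,1,-0.11,0,0.5],[0,0,0,1,-0.11,0,0.5]]' 60
python3 -m inch '[[0,0,0,1,-0.11,0,0.5],[0,0,0,1,-0.11,0,0.5],[0,0,0,1,-0.11,0,0.5],[0,0,0,1,-0.11,0,0.5],[0,0,0,1,-0.11,0,0.5],[0,0,0,1,-0.11,0,0.5],[0,0,0,1,-0.11,0,0.5],[0,0,0,0.9,-0.1,0,0.5]]'
python3 -m inch '[[0,0,-0.035,0,0,1,0.5],[0,0,-0.035,0,0,1,0.5],[0,0,-0.035,0,0,1,0.5],[0,0,0,0,0,0,0.5],[0,0,0,0,0,0,0.5]]'
python3 - <<'E'
from h import *
f=get("side","s5");w=get("wrist","w5")
x=cv2.imread("pics/w5.png");y=cv2.resize(cv2.imread("pics/s5.png")[120:270,200:330],(0,0),fx=2.2,fy=2.2)
c=np.zeros((384,512+y.shape[1],3),np.uint8);c[:,:512]=x;c[:y.shape[0],512:]=y
cv2.imwrite("pics/c5.png",c)
P=cloud(w);Q=P[(P[...,2]>36)&(P[...,2]<46)&(np.hypot(P[...,0]-517,P[...,1]-137)<40)&(w["pixels"].min(2)>90)]
print(len(Q),np.round(np.hstack(cv2.minAreaRect(np.ascontiguousarray(Q[:,:2],dtype=np.float32))),1))
s=r.sense();print(s["eef_pos"],s["tcp_rot"],s["qpos"])
E
```

```text
clock: 8.43
eef_pos: [505.7, -60.7, 218.4]
tcp_rot: [3.136, -0.0, 1.379]
contact_force: [0.9, 0.7, -0.4]
opening: 0.5
grasp_force: 0.0
clock: 9.1
eef_pos: [520.3, 139.5, 216.6]
tcp_rot: [3.14, -0.001, 1.382]
contact_force: [0.1, 0.9, -0.1]
opening: 0.5
grasp_force: 0.0
clock: 9.52
eef_pos: [519.4, 137.8, 140.6]
tcp_rot: [-3.14, 0.0, 1.708]
contact_force: [-0.1, -0.7, 0.1]
opening: 0.501
grasp_force: 0.0
707 [517.4 136.8  10.   49.7   7.8]
[520.9131355  138.02169373 142.36994473] [ 3.13935323e+00 -2.39441514e-04  1.70760405e+00] [ 2.56245052e-01  3.07352179e-01  1.88968238e+00 -3.59736060e-05
  9.42306100e-01  1.19458711e-01]
```

View pics/c5.png

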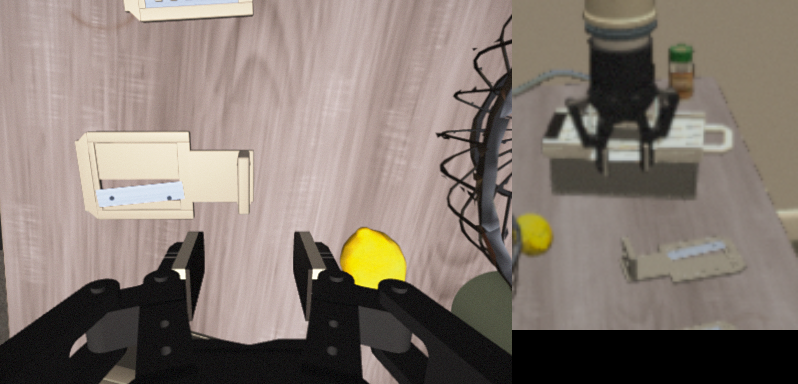

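The grip is centred and aligned, and the catch is up. Descending to pinch the grip.

```bash
python3 -m inch '[[0,0,0,-0.03,-0.11,1,0.5],[0,0,0,0,0,1,0.5],[0,0,0,0,0,1,0.5],[0,0,0,0,0,1,0.5],[0,0,0,0,0,0.9,0.5],[0,0,0,0,0,0.5,0.5],[0,0,0,0,0,0.4,0.5],[0,0,0,0,0,0,0.5]]' 60
python3 -m inch '[[0,0,0,0,0,0,0.7],[0,0,0,0,0,0,1],[0,0,0,0,0,0,1],[0,0,0,0,0,0,1],[0,0,0,0,0,0,1],[0,0,0,0,0,0,1],[0,0,0,0,0,0,1]]'
python3 - <<'E'
from h import *
s=r.sense();print(s["eef_pos"],s["tcp_rot"],s["contact_force"])
f=get("side","s6");P=cloud(f);Q=P[(P[...,2]>3)&(P[...,2]<12)&(P[...,0]>350)&(P[...,0]<480)&(P[...,1]>70)&(P[...,1]<190)]
print(Q.mean(0),np.round(np.hstack(cv2.minAreaRect(np.ascontiguousarray(Q[:,:2],dtype=np.float32))),1))
E
```

```text
clock: 10.28
eef_pos: [517.4, 136.6, -4.6]
tcp_rot: [-3.141, 0.0, 1.709]
contact_force: [-0.6, 0.6, 0.9]
opening: 0.503
grasp_force: 0.0
clock: 10.87
eef_pos: [518.3, 136.9, -2.8]
tcp_rot: [3.139, -0.0, 1.711]
contact_force: [0.1, -0.0, 6.8]
opening: 0.109
grasp_force: 59.5
[518.30783691 136.93315     -2.81691854] [ 3.13910119e+00 -3.03949540e-04  1.71069456e+00] [ 0.08578944 -0.04002131  6.79790392]
[424.37081067 127.44797507   4.74537565] [423.8 125.9 116.8  87.    7.7]
```

The plate is held at 9.3 mm opening and 60 N. I'll lift, turn it 71°, and take it to a point in front of the slot.

```bash
python3 -m inch '[[0,0,0,0,0,-0.5,1],[0,0,0,0,0,-1,1],[0,0,0,0,0,-1,1],[0,0,0,0,0,-1,1],[0,0,0,0,0,-1,1],[0,0,0,0,0,-1,1],[0,0,0,0,0,-0.5,1],[0,0,0,0,0,0,1]]'
python3 -m inch '[[0,0,-0.02,0,0,0,1],[0,0,-0.0396,0,0,0,1],[0,0,-0.0396,0,0,0,1],[0,0,-0.0396,0,0,0,1],[0,0,-0.0396,0,0,0,1],[0,0,-0.0396,0,0,0,1],[0,0,-0.0396,0,0,0,1],[0,0,-0.0396,0,0,0,1]]'
python3 -m inch '[[0,0,-0.0396,0,0,0,1],[0,0,-0.0396,0,0,0,1],[0,0,-0.02,0,0,0,1],[0,0,0,-0.58,0.17,0.8,1],[0,0,0,-0.58,0.17,0.8,1],[0,0,0,0,0,0,1],[0,0,0,0,0,0,1],[0,0,0,0,0,0,1]]'
python3 - <<'E'
from h import *
s=r.sense();print(s["eef_pos"],s["tcp_rot"],s["contact_force"],s["opening"],s["qpos"][5])
x=get("wrist","w7");f=get("side","s7")
x=cv2.imread("pics/w7.png");y=cv2.resize(cv2.imread("pics/s7.png")[120:270,200:330],(0,0),fx=2.2,fy=2.2)
c=np.zeros((384,512+y.shape[1],3),np.uint8);c[:,:512]=x;c[:y.shape[0],512:]=y
cv2.imwrite("pics/c7.png",c)
E
```

```text
clock: 11.58
eef_pos: [519.3, 137.2, 149.5]
tcp_rot: [3.135, -0.001, 1.711]
contact_force: [0.3, 0.1, -1.7]
opening: 0.109
grasp_force: 58.8
clock: 12.25
eef_pos: [516.5, 136.5, 144.8]
tcp_rot: [-3.141, -0.001, 2.651]
contact_force: [-0.2, -0.4, -1.7]
opening: 0.105
grasp_force: 58.8
clock: 12.92
eef_pos: [546.3, 139.5, 105.5]
tcp_rot: [-3.141, -0.001, 2.956]
contact_force: [-0.3, 0.5, -1.2]
opening: 0.105
grasp_force: 58.9
[546.2752674  139.50334744 105.50169075] [-3.14102154e+00 -1.41760603e-03  2.95621981e+00] [-0.33764459  0.53129523 -1.23404388] 0.10526443615172795 -1.1381658135146098
```

View pics/c7.png

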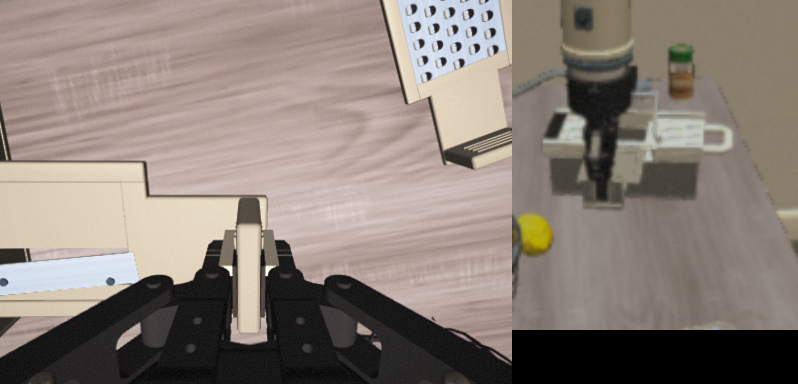

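```bash
python3 - <<'E'
from h import *
yaw=np.radians(-11.0);c,s=np.cos(yaw),np.sin(yaw);R=np.array([[c,s],[-s,c]]);O=np.array([501.2,-100.5])
f=load("w7");P=cloud(f)
m=(P[...,2]>60)&(P[...,2]<130)&(f["pixels"].min(2)>60);m[:, 150:]=0; Q=P[m]
A=np.c_[Q[:,:2]-Q[:,:2].mean(0),np.ones(len(Q))];g=np.linalg.lstsq(A,Q[:,2],rcond=None)[0];print("plane",g.round(4),Q.mean(0).round(1))
# edges: per column, min/max row
loc=(P[...,:2]-O)@R.T
e=[]
for u in range(8,140,8):
    rows=np.where(m[:,u])[0]; 
    if len(rows)>50: a,b=loc[rows.min()+1,u],loc[rows.max()-1,u]; e.append((*a,*b))
e=np.array(e);print(e.round(1))
print("edge slopes",np.polyfit(e[:,1],e[:,0],1),np.polyfit(e[:,3],e[:,2],1))
# slicer deck in w1 and w2-like: sides at x=+-120
for n in("w1","side0","s7"):
    f=load(n);P=cloud(f);L=(P[...,:2]-O)@R.T
    mm=(P[...,2]>85)&(P[...,2]<101)&(abs(L[...,1])<50)&(abs(L[...,0])<130)&(f["pixels"].max(2)>25)
    q=L[mm];b=np.round(q[:,1]/8);print(n,[(int(k*8),round(q[b==k,0].min(),1),round(q[b==k,0].max(),1)) for k in np.unique(b)])
t=load("w1");P=cloud(t);L=(P[...,:2]-O)@R.T;mm=(abs(P[...,2]-108)<6)&(t["pixels"].max(2)<75)&(L[...,1]>118)&(L[...,1]<160)&(abs(L[...,0])<30);print("tab x",np.percentile(L[mm][:,0],[1,99]))
E
```

```text
plane [9.200000e-03 5.400000e-03 1.139748e+02] [526.9  55.5 114. ]
[[-41.  134.   41.2 119.1]
 [-40.8 136.9  41.8 122.6]
 [-41.2 141.7  41.2 127.4]
 [-40.9 144.4  41.2 131.6]
 [-41.2 148.7  41.5 135.4]
 [-41.  151.8  41.1 139.9]
 [-41.4 156.4  41.8 143.5]
 [  nan   nan  41.9 147.6]
 [-41.7 164.5  41.9 151.8]
 [-41.3 167.   39.6 156.6]
 [-41.4 170.7  36.7 161.1]
 [-41.2 174.9  33.8 165.5]
 [-40.8 177.8  31.7 169.3]
 [-40.9 181.5  29.2 173.9]
 [-40.9 185.2  26.4 178.5]
 [-40.9 188.8  23.4 183. ]
 [-40.9 192.5  20.3 187.8]]
 ** On entry to DLASCL parameter number  4 had an illegal value
 ** On entry to DLASCL parameter number  4 had an illegal value
 ** On entry to DLASCL parameter number  4 had an illegal value
 ** On entry to DLASCL parameter number  4 had an illegal value
 ** On entry to DLASCL parameter number  5 had an illegal value
 ** On entry to DLASCL parameter number  4 had an illegal valueTraceback (most recent call last):
  File "<stdin>", line 13, in <module>
    c, resids, rank, s = lstsq(lhs, rhs, rcond)
                         ~~~~~^^^^^^^^^^^^^^^^^
    x, resids, rank, s = _umath_linalg.lstsq(a, b, rcond,
                         ~~~~~~~~~~~~~~~~~~~^^^^^^^^^^^^^
                                             signature=signature)
                                             ^^^^^^^^^^^^^^^^^^^^
    raise LinAlgError("SVD did not converge in Linear Least Squares")
numpy.linalg.LinAlgError: SVD did not converge in Linear Least Squares
```

```bash
python3 - <<'E'
from h import *
yaw=np.radians(-11.0);c,s=np.cos(yaw),np.sin(yaw);R=np.array([[c,s],[-s,c]]);O=np.array([501.2,-100.5])
for n in("w1","side0","s7"):
    f=load(n);P=cloud(f);L=(P[...,:2]-O)@R.T
    mm=(P[...,2]>85)&(P[...,2]<101)&(abs(L[...,1])<52)&(abs(L[...,0])<130)&(f["pixels"].max(2)>25)
    q=L[mm];b=np.round(q[:,1]/10);print(n,[(int(k*10),q[b==k,0].min().round(1).item(),q[b==k,0].max().round(1).item()) for k in np.unique(b)])
    print(" z",np.median(P[mm][:,2]))
t=load("w1");P=cloud(t);L=(P[...,:2]-O)@R.T;mm=(abs(P[...,2]-108)<6)&(t["pixels"].max(2)<75)&(L[...,1]>118)&(L[...,1]<160)&(abs(L[...,0])<30);print("tab x",np.percentile(L[mm][:,0],[1,99]))
t=load("w2");P=cloud(t);L=(P[...,:2]-O)@R.T;mm=(abs(P[...,2]-108)<6)&(t["pixels"].max(2)<75)&(L[...,1]>118)&(L[...,1]<160)&(abs(L[...,0])<30);print("tab x",np.percentile(L[mm],[1,99],axis=0))
E
```

```text
w1 [(-50, -120.5, 111.2), (-40, -129.7, 112.5), (-30, -129.3, 113.2), (-20, -119.6, 120.1), (-10, -119.9, 120.1), (0, -120.1, 121.1), (10, -120.3, 120.6), (20, -120.0, 120.0), (30, -129.9, 120.8), (40, -130.0, 120.0), (50, -119.0, 121.4)]
 z 88.77607905901513
side0 [(-50, -122.5, 116.4), (-40, -123.0, 117.8), (-30, -123.1, 113.3), (-20, -119.9, 114.4), (-10, -120.3, 116.5), (0, -120.5, 117.1), (10, -120.9, 114.8), (20, -121.1, 116.2), (30, -124.7, 115.2), (40, 96.5, 116.9), (50, -121.6, 117.9)]
 z 87.48792845402266
s7 [(-50, -122.8, 116.4), (-40, -115.9, 114.9), (-30, -119.8, 116.0), (-20, -120.0, 115.1), (-10, -120.4, 116.5), (0, -120.5, 117.8), (10, -120.7, 112.5), (20, -121.1, 117.8), (30, -118.0, 115.2), (40, -124.8, 117.1), (50, -118.4, 117.2)]
 z 87.88134650150715
tab x [-17.81317998  17.18443349]
tab x [[-17.16446369 118.50456341]
 [ 17.39012478 157.74704663]]
```

The plate is centred (edges ±41 in the slicer frame), level and parallel, with its underside at TCP+2.7. I'll lower to slot height and start inserting, watching the force.

```bash
python3 -m inch '[[0,0,0,0,0,0.5,1],[0,0,0,0,0,0.45,1],[0,0,0,0,0,0,1],[0,0,0,0,-0.4,0,1],[0,0,0,0,-0.4,0,1],[0,0,0,0,-0.4,0,1],[0,0,0,0,0,0,1]]'
python3 -m inch '[[0,0,0,0,-0.3,0,1],[0,0,0,0,-0.3,0,1],[0,0,0,0,0,0,1]]'
python3 - <<'E'
from h import *
s=r.sense();print(s["eef_pos"],s["tcp_rot"],s["contact_force"],s["wrist_torque"])
f=get("wrist","w8");P=cloud(f);Q=P[(P[...,2]>70)&(P[...,2]<110)&(f["pixels"].min(2)>60)];print(np.median(Q[:,2]))
E
```

```text
clock: 13.6
eef_pos: [541.2, 108.1, 82.3]
tcp_rot: [-3.141, -0.0, 2.955]
contact_force: [0.3, 0.2, -2.2]
opening: 0.108
grasp_force: 58.9
clock: 13.85
eef_pos: [538.6, 94.2, 82.1]
tcp_rot: [-3.141, -0.0, 2.956]
contact_force: [-0.0, 0.8, -0.8]
opening: 0.106
grasp_force: 58.9
[538.62939798  94.24279603  82.10858572] [-3.14145869e+00 -6.59929296e-05  2.95564458e+00] [-0.04814076  0.75894825 -0.83478923] [ 0.08524786 -0.00366778 -0.01879026]
90.7255709115236
```

No resistance and the nose is in. Continuing.

```bash
python3 -m inch '[[0,0,0,0.01,-0.4,0,1],[0,0,0,0,-0.4,0,1],[0,0,0,0.01,-0.4,0,1],[0,0,0,0,-0.4,0,1],[0,0,0,0,0,0,1]]'
python3 -m inch '[[0,0,0,0.01,-0.4,0,1],[0,0,0,0,-0.4,0,1],[0,0,0,0.01,-0.4,0,1],[0,0,0,0,-0.2,0.05,1],[0,0,0,0,0,0,1]]'
```

```text
clock: 14.32
eef_pos: [530.1, 54.5, 81.7]
tcp_rot: [-3.141, -0.001, 2.956]
contact_force: [-2.2, -0.6, -2.5]
opening: 0.103
grasp_force: 62.1
clock: 14.73
eef_pos: [523.6, 20.5, 80.5]
tcp_rot: [-3.141, -0.0, 2.955]
contact_force: [-2.6, -0.5, -2.1]
opening: 0.1
grasp_force: 62.3
```

```bash
python3 -m inch '[[0,0,0,0,-0.2,0,1],[0,0,0,0,-0.2,0,1],[0,0,0,0,-0.2,0.03,1],[0,0,0,0,0,0,1]]'
python3 -m inch '[[0,0,0,0,-0.12,0,1],[0,0,0,0,-0.12,0,1],[0,0,0,0,0,0,1]]'
python3 - <<'E'
from h import *
s=r.sense();d=s["eef_pos"][:2]-[501.2,-100.5];print(.191*d[0]+.982*d[1],.982*d[0]-.191*d[1],s["contact_force"])
E
```

```text
clock: 15.07
eef_pos: [520.9, 6.4, 79.8]
tcp_rot: [-3.141, -0.0, 2.956]
contact_force: [-2.4, -0.7, -2.8]
opening: 0.108
grasp_force: 62.2
clock: 15.32
eef_pos: [520.0, 0.9, 79.9]
tcp_rot: [-3.141, -0.0, 2.956]
contact_force: [-2.8, 0.5, -2.3]
opening: 0.105
grasp_force: 62.2
103.1493195221637 -0.919652049701071 [-2.83502938  0.51509067 -2.27298839]
```

Advance in small steps until contact with the stop.

```bash
python3 -m inch '[[0,0,0,0,-0.08,0,1],[0,0,0,0,0,0,1]]'
python3 -m inch '[[0,0,0,0,-0.08,0,1],[0,0,0,0,0,0,1]]'
python3 - <<'E'
from h import *
s=r.sense();d=s["eef_pos"][:2]-[501.2,-100.5];print(.191*d[0]+.982*d[1],.982*d[0]-.191*d[1],s["contact_force"])
E
```

```text
clock: 15.48
eef_pos: [519.7, -0.8, 79.9]
tcp_rot: [-3.142, -0.0, 2.956]
contact_force: [-3.6, 0.3, -1.5]
opening: 0.104
grasp_force: 62.2
clock: 15.65
eef_pos: [519.4, -2.8, 79.9]
tcp_rot: [3.142, -0.0, 2.956]
contact_force: [-3.5, 1.7, -2.1]
opening: 0.105
grasp_force: 62.3
99.45202699633056 -0.822611794447262 [-3.48984243  1.69831503 -2.10223336]
```

```bash
python3 -m inch '[[0,0,0,0,-0.06,0,1],[0,0,0,0,0,0,1]]'
python3 -m inch '[[0,0,0,0,-0.06,0,1],[0,0,0,0,0,0,1]]'
python3 -m inch '[[0,0,0,0,-0.04,0,1],[0,0,0,0,0,0,1]]'
python3 - <<'E'
from h import *
s=r.sense();d=s["eef_pos"][:2]-[501.2,-100.5];print(.191*d[0]+.982*d[1],s["contact_force"])
E
```

```text
clock: 15.82
eef_pos: [519.4, -3.6, 80.1]
tcp_rot: [3.14, 0.0, 2.956]
contact_force: [-2.2, 6.6, -1.5]
opening: 0.108
grasp_force: 62.5
clock: 15.98
eef_pos: [519.4, -3.7, 80.2]
tcp_rot: [3.138, 0.0, 2.955]
contact_force: [-2.2, 16.1, 0.6]
opening: 0.11
grasp_force: 62.8
clock: 16.15
eef_pos: [519.5, -3.7, 80.4]
tcp_rot: [3.137, 0.0, 2.955]
contact_force: [-1.6, 21.9, 1.1]
opening: 0.1
grasp_force: 62.9
98.52935443222461 [-1.62141934 21.85784349  1.14676485]
```

The stop is reached (22 N, y≈99). I'll relax, release, rise, turn back and look.

```bash
python3 -m inch '[[0,0,0,0,0.1,0.03,1],[0,0,0,0,0,0,1],[0,0,0,0,0,0,0.65],[0,0,0,0,0,0,0.65],[0,0,0,0,0,0,0.65],[0,0,0,0,0,0,0.65]]'
python3 -m inch '[[0,0,0,0,0,-0.5,0.65],[0,0,0,0,0,-1,0.65],[0,0,0,0,0,-1,0.65],[0,0,0,0,0,-1,0.65],[0,0,0,0,0,-1,0.65],[0,0,0,0,0,-1,0.65],[0,0,0,0,0,-1,0.65],[0,0,0,0,0,-1,0.65]]' 20
python3 -m inch '[[0,0,0.0396,0,0,0,0.38],[0,0,0.0396,0,0,0,0.38],[0,0,0.0396,0,0,0,0.38],[0,0,0.0396,0,0,0,0.38],[0,0,0.0396,0,0,0,0.38],[0,0,0.0396,0,0,0,0.38],[0,0,0.0396,0,0,0,0.38],[0,0,0.0396,0,0,0,0.38]]'
python3 -m inch '[[0,0,0.0396,0,0,0,0.38],[0,0,0.0396,0,0,0,0.38],[0,0,0.0396,0,0,0,0.38],[0,0,0.0396,0,0,0,0.38],[0,0,0.026,0,0,0,0.38],[0,0,0,0,0,0,0.38],[0,0,0,0,0,0,0.38]]'
python3 - <<'E'
from h import *
s=r.sense();print(s["eef_pos"],s["tcp_rot"])
yaw=np.radians(-11.0);c,s=np.cos(yaw),np.sin(yaw);R=np.array([[c,s],[-s,c]]);O=np.array([501.2,-100.5])
f=get("wrist","w9");P=cloud(f);L=(P[...,:2]-O)@R.T
m=(P[...,2]>118)&(P[...,2]<128)&(abs(L[...,0])<40)&(L[...,1]>80)&(L[...,1]<125)
print("grip",m.sum(),np.median(P[m],0)[2],np.percentile(L[m],[1,50,99],axis=0).round(1))
m=(P[...,2]>130)&(P[...,2]<220)&(abs(L[...,0])<40)&(L[...,1]<60)&(f["pixels"].max(2)<80)
print("tab",m.sum(),np.percentile(np.c_[L[m],P[m][:,2]],[1,50,99],axis=0).round(1))
E
```

```text
clock: 16.65
eef_pos: [520.0, -4.4, 79.5]
tcp_rot: [-3.141, 0.002, 2.957]
contact_force: [0.2, 0.2, 0.2]
opening: 0.345
grasp_force: 0.0
clock: 17.32
eef_pos: [519.4, -4.4, 268.3]
tcp_rot: [-3.141, 0.001, 2.956]
contact_force: [0.3, 0.6, 0.3]
opening: 0.35
grasp_force: 0.0
clock: 17.98
eef_pos: [519.5, -4.5, 266.9]
tcp_rot: [3.141, 0.001, 1.955]
contact_force: [-0.7, -0.0, -0.8]
opening: 0.616
grasp_force: 0.0
clock: 18.57
eef_pos: [519.4, -4.4, 266.8]
tcp_rot: [3.141, 0.0, 1.385]
contact_force: [0.1, 0.0, -0.5]
opening: 0.617
grasp_force: 0.0
[519.41594974  -4.35844301 266.84368051] [3.14100779e+00 1.41779922e-04 1.38466116e+00]
grip 534 122.17746708557175 [[-22.9  95.5]
 [  1.  100.6]
 [ 25.1 104.8]]
tab 1922 [[-17.9  -8.7 163.3]
 [ -0.9   4.2 182.4]
 [ 16.6  16.1 196.3]]
```

View pics/w9.png

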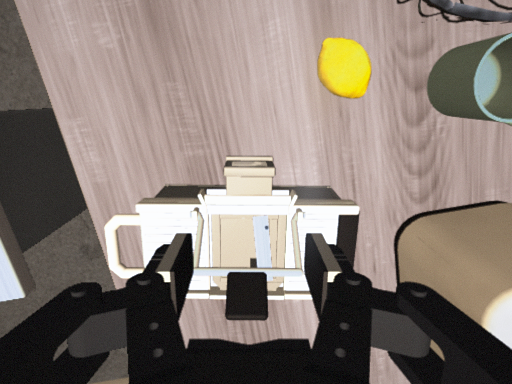

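The plate is home (grip at y≈100, z≈106, x≈0–1), and the catch rests at q≈2.12 with its tab at (247,295). Going to the tab and pinching it.

```bash
python3 -m inch '[[0,0,0,-0.98,-0.08,0,0.38],[0,0,0,-0.98,0,0,0.38],[0,0,0,-0.97,0,0,0.38],[0,0,0,-0.97,0,0,0.38],[0,0,0,0,0,1,0.38],[0,0,0,0,0,1,0.38],[0,0,0,0,0,1,0.38],[0,0,0,0,0,0.8,0.38]]' 20
python3 -m inch '[[0,0,0,0,0,0.7,0.38],[0,0,0,0,0,0,0.38],[0,0,0,0,0,0,0.6],[0,0,0,0,0,0,0.7],[0,0,0,0,0,0,0.8],[0,0,0,0,0,0,0.8],[0,0,0,0,0,0,0.8]]'
```

```text
clock: 19.28
eef_pos: [498.5, -99.8, 170.3]
tcp_rot: [-3.141, 0.0, 1.384]
contact_force: [-0.2, 0.4, 0.1]
opening: 0.622
grasp_force: 0.0
clock: 19.87
eef_pos: [499.6, -99.5, 155.0]
tcp_rot: [3.14, -0.0, 1.382]
contact_force: [2.6, 1.3, -3.2]
opening: 0.42
grasp_force: 25.2
```

Gripped (35.7 mm, 25 N). Carrying it back down.

```bash
python3 -m inch '[[0,0,0,0.4,0,-0.22,0.8],[0,0,0,0.45,0,-0.14,0.8],[0,0,0,0.45,0,-0.14,0.8],[0,0,0,0.47,0,-0.03,0.8],[0,0,0,0.47,0,-0.03,0.8],[0,0,0,0.47,0,0.09,0.8],[0,0,0,0.47,0,0.09,0.8]]'
python3 -m inch '[[0,0,0,0.43,0,0.2,0.8],[0,0,0,0.43,0,0.2,0.8],[0,0,0,0.37,0,0.3,0.8],[0,0,0,0.37,0,0.3,0.8],[0,0,0,0.28,0,0.39,0.8],[0,0,0,0.28,0,0.39,0.8]]'
python3 -m inch '[[0,0,0,0.17,0,0.44,0.8],[0,0,0,0.17,0,0.44,0.8],[0,0,0,0.06,0,0.47,0.8],[0,0,0,0.06,0,0.45,0.8],[0,0,0,0,0,0,0.8]]'
```

```text
clock: 20.45
eef_pos: [515.2, -20.3, 164.5]
tcp_rot: [3.139, 0.0, 1.383]
contact_force: [7.4, -4.9, -4.3]
opening: 0.419
grasp_force: 25.9
clock: 20.95
eef_pos: [526.1, 34.0, 120.0]
tcp_rot: [3.138, -0.002, 1.382]
contact_force: [6.7, 0.7, 3.0]
opening: 0.417
grasp_force: 26.4
clock: 21.37
eef_pos: [528.4, 45.6, 73.5]
tcp_rot: [3.138, -0.003, 1.382]
contact_force: [7.5, 8.1, 2.7]
opening: 0.42
grasp_force: 31.9
```

```bash
python3 -m inch '[[0,0,0,0,0,0.05,0.8],[0,0,0,0,0,0,0.38],[0,0,0,0,0,0,0.38],[0,0,0,0,0,0,0.38],[0,0,0,0,0,-1,0.38],[0,0,0,0,0,-1,0.38],[0,0,0,0,0,-1,0.9],[0,0,0,0,0,0,0.9]]'
python3 - <<'E'
from h import *
s=r.sense();print(s["eef_pos"],s["tcp_rot"])
yaw=np.radians(-11.0);c,s=np.cos(yaw),np.sin(yaw);R=np.array([[c,s],[-s,c]]);O=np.array([501.2,-100.5])
f=get("wrist","w10");P=cloud(f);L=(P[...,:2]-O)@R.T
m=(P[...,2]>95)&(P[...,2]<140)&(abs(L[...,0])<25)&(L[...,1]>121)&(L[...,1]<158)&(f["pixels"].max(2)<80)
print("tab",m.sum(),np.percentile(np.c_[L[m],P[m][:,2]],[2,50,98],axis=0).round(1),np.polyfit(L[m][:,1],P[m][:,2],1))
E
```

```text
clock: 22.03
eef_pos: [528.2, 43.3, 152.1]
tcp_rot: [3.136, -0.002, 1.382]
contact_force: [1.2, -0.4, 0.4]
opening: 0.347
grasp_force: 0.0
[528.23449506  43.29130693 152.06138007] [ 3.13646830e+00 -1.58259998e-03  1.38168995e+00]
tab 2798 [[-1.690e+01  1.218e+02  1.054e+02]
 [ 1.000e-01  1.405e+02  1.088e+02]
 [ 1.660e+01  1.576e+02  1.105e+02]] [-2.47492514e-02  1.12157739e+02]
```

The tab is level (top at 108.8 mm, slope≈0), the same as at the start. I'll press it lightly with shut fingers to make sure.

```bash
python3 -m inch '[[0,0,0,0,0,0,1],[0,0,0,0,0,0,1],[0,0,0,0,0,0,1],[0,0,0,0,0,0.9,1],[0,0,0,0,0,0.9,1],[0,0,0,0,0,0.3,1],[0,0,0,0,0,0,1]]'
python3 -m inch '[[0,0,0,0,0,0.1,1],[0,0,0,0,0,0,1]]'
python3 -m inch '[[0,0,0,0,0,0.1,1],[0,0,0,0,0,0,1]]'
```

```text
clock: 22.67
eef_pos: [524.7, 42.8, 95.1]
tcp_rot: [-3.137, 0.001, 1.382]
contact_force: [-5.6, -1.1, 8.9]
opening: 0.004
grasp_force: 4.1
clock: 22.83
eef_pos: [525.0, 42.8, 94.4]
tcp_rot: [-3.138, 0.001, 1.382]
contact_force: [-12.2, -0.9, 29.4]
opening: -0.001
grasp_force: 15.2
clock: 23.0
eef_pos: [525.2, 42.8, 93.8]
tcp_rot: [-3.139, 0.001, 1.382]
contact_force: [-18.7, -1.5, 53.2]
opening: -0.002
grasp_force: 26.6
```

The tab is solidly down and against its stop. Rising clear and doing a last check.

```bash
python3 -m inch '[[0,0,0,0,0,-0.4,1],[0,0,0,0,0,-1,1],[0,0,0,0,0,-1,1],[0,0,0,0,0,-1,1],[0,0,0,0,0,-1,1],[0,0,0,0,0,-1,1],[0,0,0,0,0,-1,1],[0,0,0,0,0,0,1]]'
python3 - <<'E'
from h import *
yaw=np.radians(-11.0);c,s=np.cos(yaw),np.sin(yaw);R=np.array([[c,s],[-s,c]]);O=np.array([501.2,-100.5])
f=get("wrist","w11");P=cloud(f);L=(P[...,:2]-O)@R.T
m=(P[...,2]>95)&(P[...,2]<140)&(abs(L[...,0])<25)&(L[...,1]>121)&(L[...,1]<158)&(f["pixels"].max(2)<80)
print("tab",m.sum(),np.median(P[m][:,2]),np.polyfit(L[m][:,1],P[m][:,2],1))
m=(P[...,2]>117)&(P[...,2]<128)&(abs(L[...,0])<35)&(L[...,1]>80)&(L[...,1]<112)
print("grip",m.sum(),np.median(P[m][:,2]) if m.any() else "",np.percentile(L[m],[2,50,98],axis=0).round(1) if m.any() else "")
print(r.sense()["contact_force"])
E
```

```text
clock: 23.67
eef_pos: [528.3, 43.0, 254.8]
tcp_rot: [3.136, -0.002, 1.382]
contact_force: [0.6, -0.1, 1.5]
opening: -0.002
grasp_force: 0.0
tab 820 108.77602390564357 [-2.17538322e-02  1.11699300e+02]
grip 581 122.06910451248177 [[-22.5  95.2]
 [  0.6 100.9]
 [ 24.7 105. ]]
[-0.67689573  0.21363911 -1.22732078]
```

View pics/w11.png

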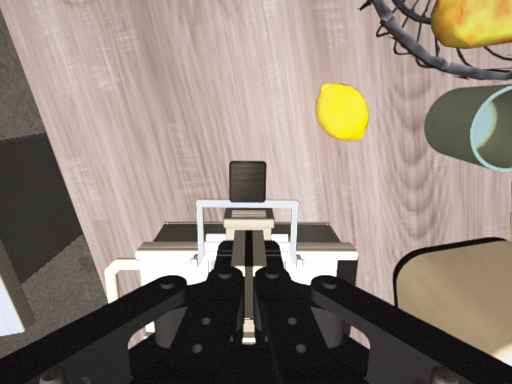

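The catch bar (row 203) lies down behind the plate's grip (row 215), with the tab level at (247,182), and the arm is clear of everything. Handing in.

```bash
python3 -c "
from rig import r
print(r.sign_off())"
```

```text
the job is handed in; nothing more can be done
None
```

The slicing plate is home in the slot, the catch is locked down behind its grip, the arm was clear of everything, and I handed the job in at about 24 s; no verdict was returned.

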